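# Clamp the slide box in its bench holder

### The arm

A 7-joint arm with a two-finger parallel gripper is mounted at the origin on a cart in front of the work surface, level with it; the furniture and walls round the work are solid. World frame = base frame: x ahead of the robot, y to its left, z up, the work surface at z = 0. Lengths are in mm, angles in rad, forces in N, time in s.
With the tool pointing down it reaches from about 400 to 875 mm from the base axis. Payload 4.4 kg.
Tool frame: the origin (TCP) lies at the very end of the fingers, on their centre line; the grasp point (between the pads) lies 19 mm behind it; z points along the fingers, y is the line along which they close (so a half turn about z gives the same grasp; the last joint's range is limited). The gripper opens to 85 mm and grips with 20 to 120 N. Pads are 22 mm wide; open, the fingers measure 114 mm over their backs; the gripper's body (76 mm by 85 mm) begins 54 mm behind the grasp point. The pads swing forward as they close: fully open they stand 13 mm farther back than shut.
Start: joints at [1.136, 0.628, 0.038, 1.517, -0.027, 0.996, -0.02], TCP at [234.351, -606.298, 231.313] pointing down, gripper open.
Joint ranges: [-3.06, 3.06], [-0.37, 2.12], [-1.25, 1.32], [0.18, 2.47], [-1.1, 4.24], [0.23, 1.98], [-2.94, 2.94]. Speed limits (rad/s): [2.57, 2.57, 3.14, 3.14, 3.14, 3.14, 3.14].

### API

Orientations are given as [roll, pitch, yaw] about the fixed x, y, z axes, in that order (R = Rz(yaw) Ry(pitch) Rx(roll)).
In Python, from cell import sensors, get_image, camera_params, order gives the robot as it stands.
- The arm moves only by the shell command python3 -m inch 'ROWS' [OPENING]. ROWS is JSON, a list that holds one entry, the list of rows, each a list of 4 numbers: the shift along the tool's x, y, z in cm, then the turn about the tool's z in degrees. A call has 1 to 8 rows; each row is the pose to reach, as a shift and turn from the pose commanded when the call began, along the tool's axes at that moment; what a row does not reach only later rows make up. A row lasts 1/12 s, in which the tool goes at most 41.7 mm and 7.16 degrees, less where a joint would pass 70% of its speed; a pose out of reach is approached as far as the arm can. A call with a gripper value outside its range is refused whole. OPENING is the finger opening in cm, from 0 to 8.54, set as the call begins (- or left out, the last holds). The fingers move at their own pace and stop on an object; the grip force is fixed at half the most. Time passes only in rows, so rows that repeat a pose let the fingers close. It gives the time, the measured TCP pose, the force, the opening and the grip force at its end, in the units of the state.
- sensors.read_state(): the state, without advancing time (a new reading comes with each control period).
- get_image(name): name is "scene" or "top" or "wrist"; returns the picture (480x640x3 uint8, blue, green, red); there is no depth.
- camera_params(name): a dict with "mtx" (3x3 intrinsics, pixels), "rvec" (rotation vector, rad) and "tvec" (3), from world to camera coordinates, as OpenCV has them. Camera axes: x right, y down, z forward; pixel columns grow to the right and rows downward; lengths in mm; the calibration is good to about 2 mm. The wrist camera is an equidistant fisheye: a pixel r from the principal point sees the ray r / f radians off the axis. A picture is of the moment at which its call begins: read the wrist's pose just before it. camera_params takes no time and is no camera call; for the wrist camera it gives the pose at the moment of the call.
- order.finish_job(): hands the job in; it is judged then, once.
The state is a dict: "clock": time; "qpos": joint angles; "qd": joint speeds; "tau": joint torques, N m; "eef_pos": TCP position; "tool_rot": TCP orientation; "force": force on the tool from outside, world axes, zero at the start; "torque": the same for the moment, N m; "width": finger opening in mm; "gripper_force": force on a finger pad.
Only numpy, scipy, OpenCV 4.12 (cv2) and the standard library are available. Lean on these libraries where they do the work, as an engineer would, in place of code of your own. Each camera call takes 0.05 s, during which the arm holds its last target. There are 200 camera calls.

### The job

Secure the dark blue slide box in its aluminium bench holder: push the box along the holder with the fingertips until it is fully home against the raised stop at the back, then push the black handle of the toggle clamp down past its dead point until it snaps into lock and the rubber foot holds the lid down. Only push: do not grasp, lift or tip the box, and leave the dropper bottle, the vial and the small jar where they stand.

Things in the scene. Friction and masses are not known exactly. Their poses are not given: they have to be found in the camera images.
- holder: Aluminium bench holder, fixed: plate 195 x 315 mm, 10 mm thick, two side rails, a back stop, a steel toggle clamp at the left. Origin on the table below the middle of the seat of the box; x points along the rails to the stop (away from the robot), y to the clamp, z up. Plate: x -125 to 70, y -110 to 205 mm. Rails 28 mm high above the table, inner faces at y = -92 and 92 mm, x -107 to 58
- stop_face (a point): Middle of the top edge of the back stop's face, at holder x = 50.5, y = 0, z = 40 mm; the stop is 200 mm wide and 10 mm thick
- slide_box: Dark blue shut box, 99 (x) x 175 (y) x 41 mm, 0.3 to 0.56 kg, loose on the plate between the rails (4 mm play each side), 25 to 50 mm short of the stop. Origin at the centre of its underside, axes like the holder's. Near face 45 mm from the origin along -x; at its middle a clasp, 22 mm wide, sticks out to 50 mm, 27 to 34 mm up. Fully home: origin at holder x = 0 (within 4 mm)
- clamp_handle (a joint): Handle angle, rad: 0 = open (45 degrees above level, leaning away from the box), grows as the handle goes down, 0.85 = locked at its stop (4 degrees below level). Below the dead point at about 0.5 it springs back to open; beyond, it snaps on to 0.85 and stays. Starting it takes about 0.45 N m (5 N square to the grip near its end), falling to nothing at the dead point
- handle_pivot (a point): Pivot of the handle, at holder x = 20, y = 140, z = 75 mm, between steel cheeks (y 108 to 152 mm, 85 mm high). The handle turns in the plane x = 20 mm of the holder, reaching from here towards +y; its end is 100 mm from the pivot. Push along the arc of the grip: fingertips kept still sideways while the handle swings out rub on it and may jam
- handle_grip (a point): Middle of the upper face (the one to push) of the black handle grip, 71 mm along the handle from the pivot and 7 mm above the handle's centre line; the grip is 58 mm long, 24 mm wide, 14 mm thick. Moves with the handle
- clamp_foot: Rubber foot, 20 mm across, on a spring spindle at the end of the clamp arm; origin at the middle of its underside. At the start the arm stands raised over the seat, up to 135 mm above the table, in the plane x = 20 mm; it comes down on the lid as the handle goes down. Locked on the seated box the foot presses with about 2 N
- dropper_green: Bystander: dropper bottle with a green cap, 27 mm across, 74 mm high, loose on the table behind the holder; origin at the centre of its underside
- vial_1: Bystander: glass vial with a dark stopper, 33 mm across, 58 mm high, loose on the table behind the holder; origin at the centre of its underside
- small_jar: Bystander: small open glass jar, 42 mm across, 43 mm high, loose on the table right of the holder; origin at the centre of its underside
Not all that is in view belongs to the job. There is more than one size of the slide_box; the job needs the largest.

How it is judged:
By the outcome, as a careful person would: the job done as asked, in the order asked, and still so for the second after the job is handed in, with the robot touching nothing.
It also fails if it takes over 48 s, if anything falls off the work surface, if the arm or the gripper's body presses on something with over 40 N, if the wrist force passes 120 N, or if a joint passes its speed limit or range.

## Working session

There is one attempt and no reset: what is moved stays moved. The work goes in short steps, Python scripts to look and compute and a shell command to move; the robot and the scene stay as the last step left them, time stands still between calls to the robot, and variables do not carry over. Pictures are saved under pics/ and viewed, at most 10 in all, crops included, and the job is handed in when it is done.

```bash
ls; mkdir -p pics
python3 - <<'E'
from cell import sensors, get_image, camera_params
import cv2
s=sensors.read_state();print(s['clock'],s['eef_pos'],s['tool_rot'],s['force'],s['width'])
for n in('scene','top'):
    cv2.imwrite(f'pics/{n}1.png',get_image(n))
    p=camera_params(n);print(n,p)
E
```

```text
pics
0.0 [ 234.1367523  -605.69139901  230.37220301] [-3.13966596e+00  4.72061011e-05  3.68863773e-01] [-0.09208954 -0.08027209  0.32048094] 85.60765320134176
scene {'mtx': array([[576.2106831 ,   0.        , 324.21155908],
       [  0.        , 576.2106831 , 243.3709394 ],
       [  0.        ,   0.        ,   1.        ]]), 'rvec': array([ 1.26421374, -2.27207154,  0.97493077]), 'tvec': array([298.14470799, 464.26155124, 809.28010377])}
top {'mtx': array([[486.71288078,   0.        , 322.80013154],
       [  0.        , 486.71288078, 243.90643691],
       [  0.        ,   0.        ,   1.        ]]), 'rvec': array([ 2.08253422, -2.14818172,  0.15526791]), 'tvec': array([ -7.02330649, 626.07787615, 858.2884729 ])}
```

View pics/top1.png

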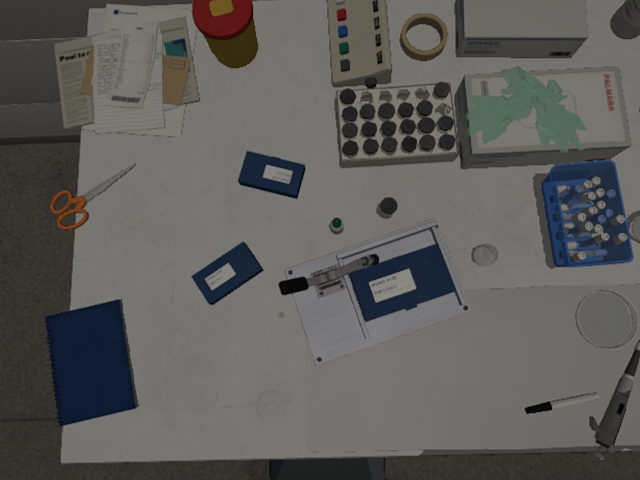

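View pics/scene1.png

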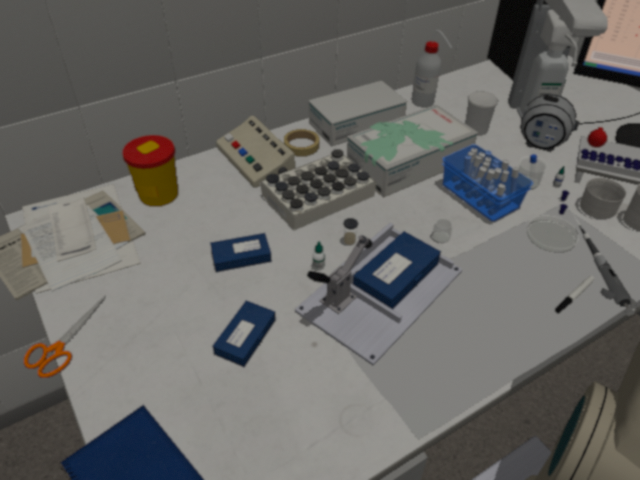

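Run:
```python
import cv2,numpy as np
from cell import camera_params
im=cv2.imread('pics/top1.png')[210:370,270:483]
im=cv2.convertScaleAbs(im,alpha=1.8,beta=10)
cv2.imwrite('pics/top_crop.png',cv2.resize(im,(799,600),interpolation=cv2.INTER_CUBIC))
im=cv2.imread('pics/scene1.png')[220:370,280:480]
im=cv2.convertScaleAbs(im,alpha=1.8,beta=10)
cv2.imwrite('pics/scene_crop.png',cv2.resize(im,(800,600),interpolation=cv2.INTER_CUBIC))
```

```text
(no output)
```

View pics/top_crop.png

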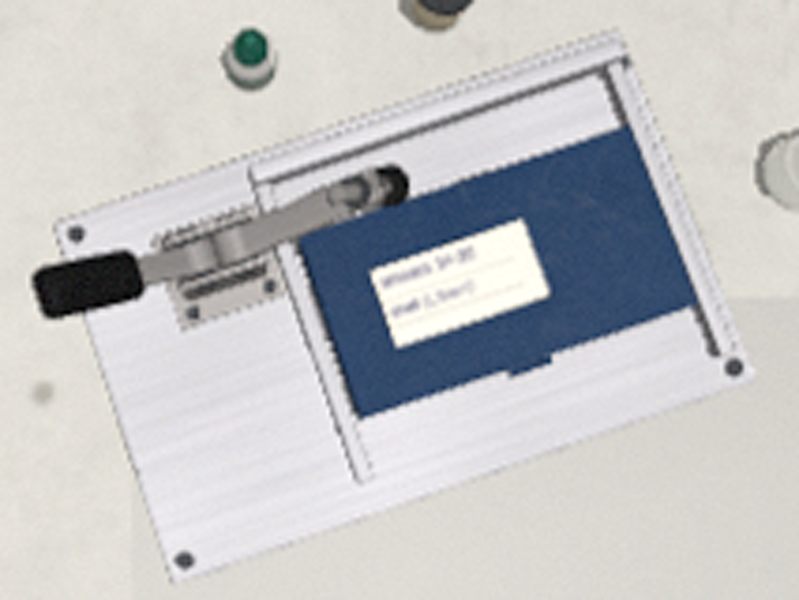

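View pics/scene_crop.png

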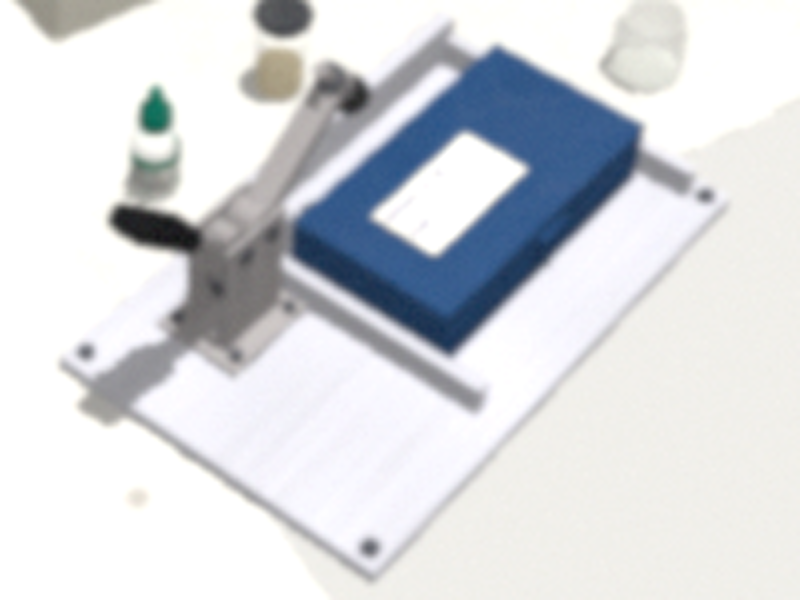

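```bash
cat > h.py <<'E'
import numpy as np,cv2
from scipy.optimize import least_squares
from cell import camera_params
P={n:camera_params(n) for n in('top','scene')}
def proj(n,X):
    p=P[n];return cv2.projectPoints(np.array(X,float).reshape(-1,1,3),p['rvec'],p['tvec'],p['mtx'],None)[0][:,0]
def H(h,X):
    X=np.array(X,float);c,s=np.cos(h[2]),np.sin(h[2])
    return np.c_[h[0]+c*X[:,0]-s*X[:,1],h[1]+s*X[:,0]+c*X[:,1],X[:,2]]
E
python3 - <<'E'
from h import *
T=lambda u,v:(270+u/3.75-.3,210+v/3.75-.3)
S=lambda u,v:(280+u/4-.3,220+v/4-.3)
X=[(70,205,10),(-125,205,10),(-125,-110,10),(50.5,100,40),(50.5,-100,40)]
ut=np.array([T(55,223),T(173,580),T(755,377),T(262,185),T(628,62)])
us=np.array([S(62,362),S(375,578),S(728,205)])
f=lambda h:np.r_[(proj('top',H(h,X))-ut).ravel(),(proj('scene',H(h,X[:3]))-us).ravel()]
r=least_squares(f,[600,0,0.3],x_scale=[100,100,1]);print(r.x,r.fun.round(1).reshape(-1,2))
h=r.x
ub=np.array([T(360,417),T(300,235),T(628,127),T(695,303)])
XB=[(-45,87.5,51),(49.5,87.5,51),(49.5,-87.5,51),(-45,-87.5,51)]
def g(b):
    B=H(b,XB);return (proj('top',H(h,B))-ub).ravel()
r=least_squares(g,[-30,0,0],x_scale=[10,10,.1]);print(r.x,r.fun.round(1).reshape(-1,2))
np.save('h.npy',h)
for nm,X in dict(nearface=[(-75-5,0,40)],pivot=[(20,140,75)],).items(): print(nm,H(h,X))
E
```

```text
[ 5.79468889e+02 -1.63761684e+02  2.99346126e-01] [[-0.7  0. ]
 [-0.4  1.9]
 [ 1.   1.7]
 [-1.9 -0. ]
 [-0.3 -1.1]
 [-0.9 -2.1]
 [-0.  -0.8]
 [ 1.7 -2.2]]
[-3.18693714e+01  1.91591019e+00 -9.37055025e-03] [[-0.2  0.2]
 [-0.9 -0. ]
 [ 0.3 -0.7]
 [ 0.7  0.4]]
nearface [[ 503.02652777 -187.35332218   40.        ]]
pivot [[557.29411317 -24.08964228  75.        ]]
```

```bash
python3 -m inch '[[[3.5,-2.8,0,0.5],[7,-5.6,0,1],[10.5,-8.4,0,2],[14,-11.2,0,3],[17.5,-14,0,4],[21,-16.8,0,4],[24.5,-19.6,0,4],[28,-22.4,0,4]]]' 6
```

```text
clock: 0.77
eef_pos: [402.5, -316.2, 231.2]
tool_rot: [-3.141, 0.0, 0.299]
force: [1.3, 0.3, -0.3]
width: 59.6
gripper_force: 0.0
```

```bash
python3 -m inch '[[[2.5,-2.2,0,0],[5,-4.5,2,0],[7.5,-6.5,5,0],[8.8,-7.8,8,0],[8.8,-7.8,11,0],[8.8,-7.8,14,0],[8.8,-7.8,16,0],[8.8,-7.8,16,0]]]'
python3 - <<'E'
from h import *
from cell import get_image,sensors
s=sensors.read_state();h=np.load('h.npy');d=s['eef_pos'][:2]-h[:2];c,q=np.cos(h[2]),np.sin(h[2])
print('holder xy',c*d[0]+q*d[1],-q*d[0]+c*d[1])
im=cv2.convertScaleAbs(get_image('wrist'),alpha=1.6,beta=10);cv2.imwrite('pics/w1.png',im)
E
```

```text
clock: 1.43
eef_pos: [460.4, -216.2, 67.5]
tool_rot: [-3.136, 0.006, 0.3]
force: [-0.3, 1.3, -0.6]
width: 60.0
gripper_force: 0.0
holder xy -129.24606171752686 -15.003436872813012
```

View pics/w1.png

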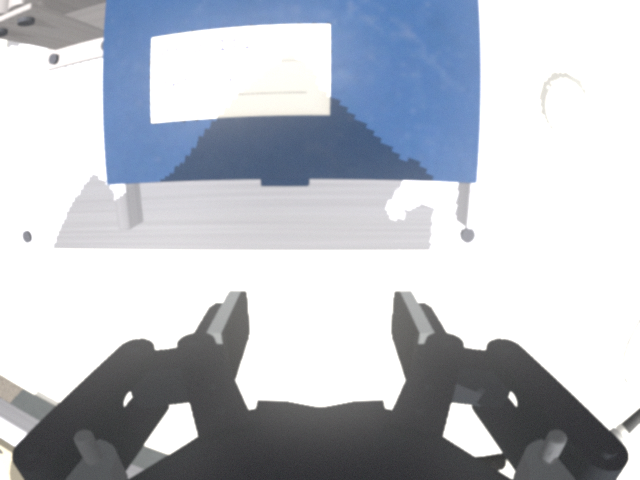

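```bash
python3 -m inch '[[[0,0,0,0],[0,0,0,0]]]'
```

```text
clock: 1.65
eef_pos: [464.1, -218.4, 72.7]
tool_rot: [3.14, -0.002, 0.299]
force: [0.0, -0.6, 0.0]
width: 60.1
gripper_force: 0.0
```

```bash
python3 -m inch '[[[0,-1,1,0],[0,-2,3,0],[0.5,-2,4.5,0],[1,-2,5,0],[1.5,-2,5,0],[2,-2,5,0],[2.2,-2,5,0],[2.2,-2,5,0]]]'; python3 -m inch '[[[0.4,0,0,0],[0.8,0,0,0],[1.2,0,0,0],[1.6,0,0,0],[2,0,0,0],[2.4,0,0,0],[2.8,0,0,0],[2.8,0,0,0]]]'
```

```text
clock: 2.32
eef_pos: [480.1, -192.5, 22.4]
tool_rot: [3.14, -0.003, 0.299]
force: [0.8, -0.2, -0.3]
width: 59.9
gripper_force: 0.0
clock: 2.98
eef_pos: [505.9, -183.6, 21.2]
tool_rot: [3.141, -0.001, 0.299]
force: [-1.9, -0.1, 0.7]
width: 60.3
gripper_force: 0.9
```

```bash
python3 -m inch '[[[0.3,0,0,0],[0.6,0,0,0],[0.9,0,0,0],[1.2,0,0,0],[1.4,0,0,0],[1.4,0,0,0]]]'; python3 -m inch '[[[0.1,0,0,0],[0.2,0,0,0],[0.3,0,0,0],[0.4,0,0,0],[0.4,0,0,0]]]'
```

```text
clock: 3.48
eef_pos: [519.7, -179.4, 21.3]
tool_rot: [3.141, -0.002, 0.3]
force: [-0.4, -0.9, -0.2]
width: 59.8
gripper_force: 0.2
clock: 3.9
eef_pos: [522.5, -178.6, 21.3]
tool_rot: [3.141, -0.0, 0.299]
force: [-2.7, -0.6, 0.6]
width: 59.8
gripper_force: 1.2
```

```bash
for i in 1 2 3; do python3 -m inch '[[[0.1,0,0,0],[0.2,0,0,0],[0.2,0,0,0]]]' | egrep 'eef|force:'; done
```

```text
eef_pos: [524.6, -178.0, 21.3]
force: [-2.3, -1.0, 0.1]
gripper_force: 1.2
eef_pos: [526.5, -177.4, 21.3]
force: [-2.1, -0.2, -0.6]
gripper_force: 1.1
eef_pos: [526.5, -177.4, 21.3]
force: [-5.8, -1.9, 3.1]
gripper_force: 3.1
```

```bash
for i in 1 2; do python3 -m inch '[[[0.2,0,0,0],[0.3,0,0,0],[0.3,0,0,0]]]' | egrep 'eef|force:'; done
python3 - <<'E'
from cell import get_image
import cv2
im=cv2.convertScaleAbs(get_image('scene'),alpha=1.8,beta=10)[190:370,280:520]
cv2.imwrite('pics/s2.png',cv2.resize(im,(800,600),interpolation=cv2.INTER_CUBIC))
E
```

```text
eef_pos: [526.4, -177.4, 21.3]
force: [-10.5, -4.1, 8.0]
gripper_force: 5.7
eef_pos: [526.5, -177.4, 21.2]
force: [-15.8, -7.2, 10.7]
gripper_force: 8.3
```

View pics/s2.png

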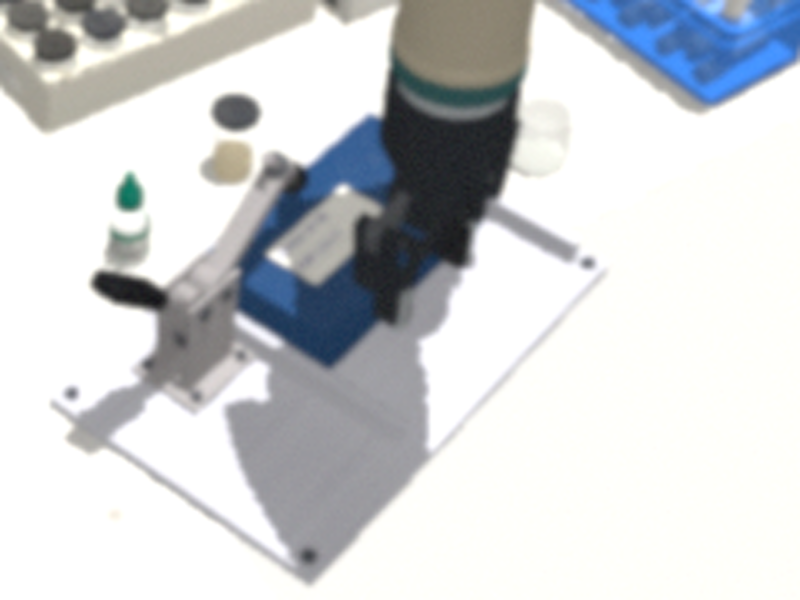

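```bash
python3 -m inch '[[[-1,0,0,0],[-2,0,0,0],[-3.5,0,0,0],[-4.5,0,-1,0],[-4.5,0,-4,0],[-4.5,0,-8,0],[-4.5,0,-12,0],[-4.5,0,-16,0]]]' 0;python3 -m inch '[[[0,0,-2,0],[0,0,-2,0],[0,0,-2,0]]]'
python3 - <<'E'
from h import *
from cell import get_image,sensors
s=sensors.read_state();h=np.load('h.npy');d=s['eef_pos'][:2]-h[:2];c,q=np.cos(h[2]),np.sin(h[2])
print('holder xy',c*d[0]+q*d[1],-q*d[0]+c*d[1])
im=cv2.convertScaleAbs(get_image('top'),alpha=1.8,beta=10)[210:370,270:483]
cv2.imwrite('pics/t2.png',cv2.resize(im,(799,600),interpolation=cv2.INTER_CUBIC))
E
```

```text
clock: 5.87
eef_pos: [491.1, -188.2, 183.9]
tool_rot: [3.141, -0.002, 0.299]
force: [0.9, -0.1, -0.3]
width: 0.3
gripper_force: 0.0
clock: 6.12
eef_pos: [492.1, -188.5, 203.4]
tool_rot: [3.139, -0.005, 0.299]
force: [-0.2, -0.4, 0.4]
width: 0.2
gripper_force: 0.0
holder xy -90.78700352798386 2.08476971564863
```

View pics/t2.png

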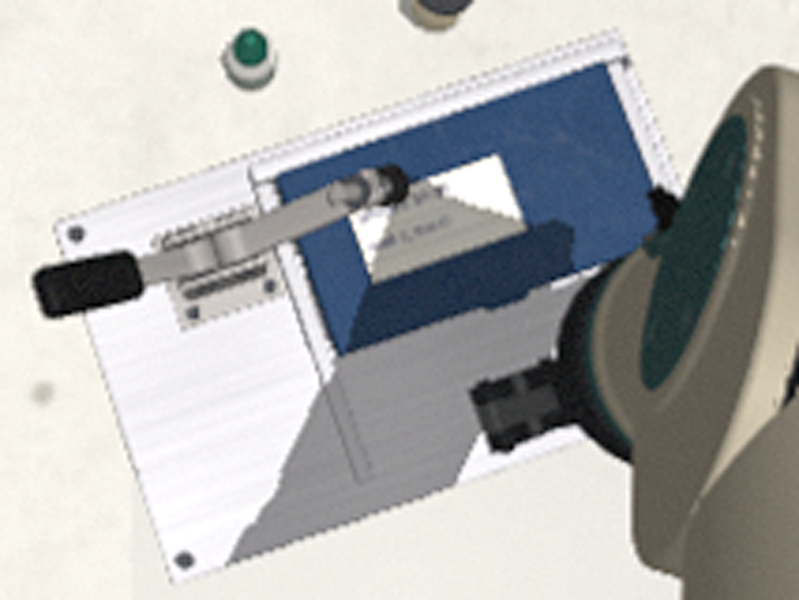

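Run:
```python
from h import *
h=np.load('h.npy')
def pt(a,s,n,x=20):
    a=np.radians(a);return (x,140+s*np.cos(a)-n*np.sin(a),75+s*np.sin(a)+n*np.cos(a))
X=[pt(45,s,n,x) for s,n,x in((100,7,8),(100,7,32),(42,7,8),(42,7,32),(100,-7,8),(100,-7,32))]
print(((proj('top',H(h,X))-[270,210])*3.75).round())
print(H(h,[(20,177.6,0),(-90.8,2.1,0)]))
```

```text
[[ 57. 315.]
 [ 41. 264.]
 [151. 293.]
 [135. 244.]
 [ 39. 324.]
 [ 22. 273.]]
[[ 546.20604334   11.83826759    0.        ]
 [ 492.08752848 -188.53158131    0.        ]]
```

```bash
python3 -m inch '[[[1.5,-2.5,0,0],[3.2,-5,0,0],[5,-8,0,0],[6.8,-11,0,0],[8.6,-14,0,0],[10,-16,1,0],[11,-17.5,3,0],[11,-17.5,4,0]]]';python3 -m inch '[[[0,0,0,0],[0,0,0,0],[0,0,0,0]]]'
cat > hp.py <<'E'
from h import *
from cell import sensors
s=sensors.read_state();h=np.load('h.npy');d=s['eef_pos'][:2]-h[:2];c,q=np.cos(h[2]),np.sin(h[2])
print('holder',c*d[0]+q*d[1],-q*d[0]+c*d[1],s['eef_pos'][2],'F',s['force'])
E
python3 hp.py
python3 - <<'E'
from cell import get_image
import cv2
im=cv2.convertScaleAbs(get_image('scene'),alpha=1.8,beta=10)[190:370,280:520]
cv2.imwrite('pics/s3.png',cv2.resize(im,(800,600),interpolation=cv2.INTER_CUBIC))
E
```

```text
clock: 6.83
eef_pos: [543.7, 17.1, 158.3]
tool_rot: [-3.138, 0.002, 0.306]
force: [-0.3, 0.5, -0.6]
width: 0.2
gripper_force: 0.0
clock: 7.08
eef_pos: [544.0, 9.5, 161.2]
tool_rot: [3.141, 0.001, 0.297]
force: [0.2, 0.3, 0.2]
width: 0.1
gripper_force: 0.0
holder 17.22017000446069 176.0071994079543 161.19412966898815 F [0.17353655 0.27631604 0.24719401]
```

View pics/s3.png

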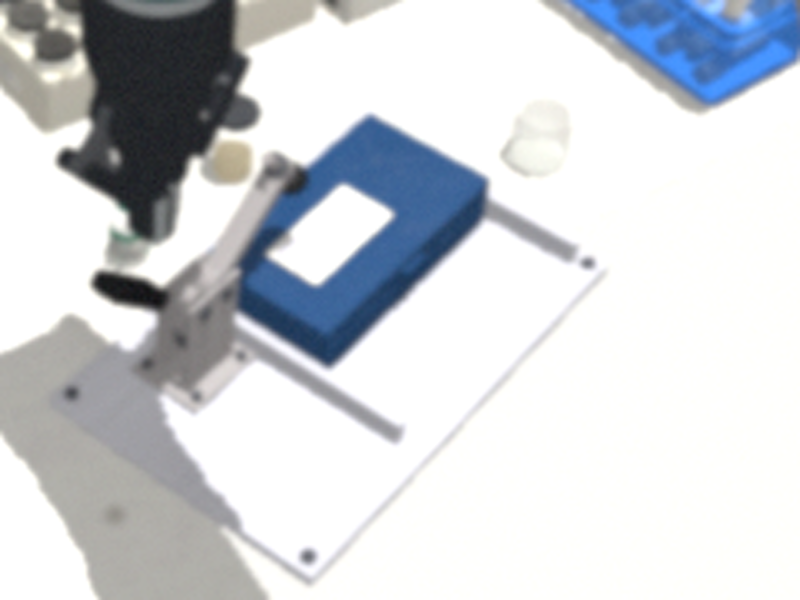

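```bash
python3 -m inch '[[[0.1,-0.1,1,0],[0.1,-0.2,2,0],[0.1,-0.2,2.5,0],[0.1,-0.4,2.8,0],[0.1,-0.4,2.8,0]]]'|egrep 'force'; python3 hp.py; python3 -m inch '[[[0,-0.3,0.3,0],[0,-0.6,0.6,0],[0,-0.8,0.8,0],[0,-0.8,0.8,0]]]'|egrep 'force'; python3 hp.py
```

```text
force: [-0.1, -3.4, 1.1]
gripper_force: 0.8
holder 18.266409034037082 180.92570324212033 132.6614978075765 F [-0.06324092 -3.35666217  1.06248703]
force: [-1.5, -4.7, 1.8]
gripper_force: 2.1
holder 18.574812291578453 189.03051283840628 125.17018904191079 F [-1.49313932 -4.65928848  1.843016  ]
```

```bash
python3 -m inch '[[[0,-0.2,0.4,0],[0,-0.4,0.8,0],[0,-0.6,1.2,0],[0,-0.7,1.6,0],[0,-0.7,1.6,0]]]'|egrep 'force'; python3 hp.py;  python3 -m inch '[[[0,-0.1,0.4,0],[0,-0.2,0.8,0],[0,-0.3,1.2,0],[0,-0.3,1.4,0]]]'|egrep 'force'; python3 hp.py
```

```text
force: [0.2, 0.1, 1.1]
gripper_force: 0.7
holder 19.540424255657314 197.94100577716392 108.57798255576195 F [0.16216613 0.07410505 1.05842564]
force: [-0.2, 0.3, -0.7]
gripper_force: 0.0
holder 18.629440899615965 199.96535931351627 94.45610496648811 F [-0.19451062  0.25591222 -0.66625774]
```

```bash
python3 -m inch '[[[0,0,0.4,0],[0,0,0.8,0],[0,0,1.2,0],[0,0,1.5,0],[0,0,1.7,0],[0,0,1.7,0]]]'|egrep 'force'; python3 hp.py; python3 -m inch '[[[0,0,-2,0],[0,0,-5,0],[0,0,-8,0],[0,0,-12,0],[0,0,-14,0],[0,0,-14,0]]]'
python3 - <<'E'
from cell import get_image
import cv2
im=cv2.convertScaleAbs(get_image('scene'),alpha=1.8,beta=10)[190:370,280:520]
cv2.imwrite('pics/s4.png',cv2.resize(im,(800,600),interpolation=cv2.INTER_CUBIC))
E
```

```text
force: [-1.3, -0.6, 5.1]
gripper_force: 2.3
holder 18.878928693539535 199.54926654759606 78.696945451855 F [-1.2745557  -0.57266346  5.08452788]
clock: 9.63
eef_pos: [542.1, 32.8, 223.2]
tool_rot: [3.14, -0.01, 0.299]
force: [0.1, -0.1, 0.0]
width: -0.1
gripper_force: 0.0
```

View pics/s4.png

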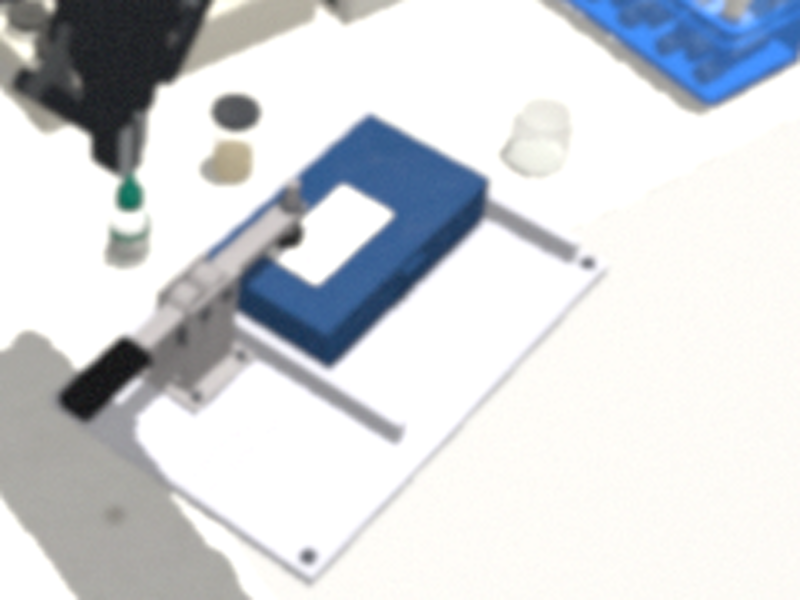

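The picture shows the handle level (grip at about 105,380) and the foot down on the lid (290,238). The box is seated, the bystanders have not moved, and the gripper is clear.

```bash
python3 -m inch '[[[0,0,0,0],[0,0,0,0]]]'; python3 -c "
from cell import order;print(order.finish_job())"
```

```text
clock: 9.85
eef_pos: [537.8, 32.5, 217.0]
tool_rot: [-3.141, 0.003, 0.299]
force: [-0.5, 0.1, -0.8]
width: -0.3
gripper_force: 0.0
the job is handed in; nothing more can be done
None
```

The slide box is fully home against the back stop, the toggle clamp is locked with its foot on the lid, the bystanders are where they stood, and the job was handed in at about 10 s.

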